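# Reset the plate stop on a kitchen plate rack

### The arm

A 6-joint arm with a two-finger parallel gripper is mounted at the origin on the work surface. World frame = base frame: x ahead of the robot, y to its left, z up, the work surface at z = 0. Lengths are in mm, angles in rad, forces in N, time in s.
With the tool pointing down it reaches from about 275 to 1000 mm from the base axis. Payload 8.4 kg.
Tool frame: the origin (TCP) lies at the very end of the fingers, on their centre line; the grasp point (between the pads) lies 19 mm behind it; z points along the fingers, y is the direction in which the jaws open and shut (so a half turn about z gives the same grasp; the last joint's range is limited). The gripper opens to 85 mm and grips with 20 to 120 N. Pads are 22 mm wide; open, the fingers measure 114 mm over their backs; the gripper's body (76 mm by 85 mm) begins 54 mm behind the grasp point. The pads swing forward as they close: fully open they stand 13 mm farther back than shut.
Start: joints at [-1.246, 0.353, 1.633, -0, 1.155, -0.002], TCP at [200.632, -591.924, 192.581] pointing down, gripper open.
Joint ranges: [-2.63, 2.63], [-0.92, 2.1], [0.06, 2.66], [-1.3, 4.44], [0, 2.69], [-3.02, 3.02]. Speed limits (rad/s): [2.22, 2.22, 2.79, 3.14, 3.14, 3.14].

### API

Orientations are given as [roll, pitch, yaw] about the fixed x, y, z axes, in that order (R = Rz(yaw) Ry(pitch) Rx(roll)).
In Python, from rig import sense, grab_frame, get_calibration, sign_off, boxes_of, trace gives the robot as it stands.
- The arm moves only by the tool servo_tool, never from a script. Its argument "rows" is a list of rows, each a list of 3 entries, a list of its own where there are three numbers: the finger opening in mm, from 0 to 85.4, then the shift along the tool's x, y, z in mm, then the turn, a rotation vector about the tool's x, y, z in degrees. A call has 1 to 8 rows; each row shifts and turns the commanded pose from where the row before left it, along the tool's axes as they then stand; what a row does not reach is not made up. A row lasts 1/8 s, in which the tool goes at most 62.5 mm and 10.7 degrees, less where a joint would pass 70% of its speed; a pose out of reach is approached as far as the arm can. A call is refused whole if a number of a shift passes 62.5 or a number of a turn 10.7, either way. A call with a gripper value outside its range is refused whole. The fingers move at their own pace and stop on an object; "force" is the grip in N (left out, the last holds). Time passes only in rows, so rows that do not move let the fingers close. It gives the time, the measured TCP pose, the force and the opening at its end, in the units of the state.
- sense(): the state, without advancing time (a new reading comes with each control period).
- grab_frame(name): name is "side" or "top" or "wrist"; returns the picture (384x512x3 uint8, blue, green, red); there is no depth.
- get_calibration(name): a dict with "intrinsics" (3x3 intrinsics, pixels), "world_to_cam" (4x4, takes a point from world to camera coordinates). Camera axes: x right, y down, z forward; pixel columns grow to the right and rows downward; lengths in mm; the calibration is good to about 2 mm. A picture is of the moment at which its call begins: read the wrist's pose just before it. get_calibration takes no time and is no camera call; for the wrist camera it gives the pose at the moment of the call.
- sign_off(): hands the job in, once; it reports no verdict.
Trained networks look in the newest picture that a camera, given by its name, has taken for a name from the list of things; names that differ only in an ending like _2 or _b are one class to them, and where a whole thing is asked for, a point or a joint stands for the part that bears it (a point fixed in the world has none). Each returns a list of dicts, best first, with "conf" (0 to 1); they miss things now and then, are a little off and sometimes report something else, mostly with a low value. They report only what shows in the picture. A call takes as long as a camera call. They do not tell look-alikes from the thing itself.
- boxes_of(camera, thing): "centre" ([x, y, z] in mm, in the coordinates of the camera as it stood for that picture, good to about 4 mm: the middle of the surface that is visible of it).
- trace(camera, thing): "mask" (384x512 bool, what is visible of it).
The state is a dict: "clock": time; "qpos": joint angles; "qvel": joint speeds; "joint_efforts": joint torques, N m; "eef_pos": TCP position; "tcp_rot": TCP orientation; "contact_force": force on the tool from outside, world axes, zero at the start; "wrist_torque": the same for the moment, N m; "opening": opening from 0.0 (shut) to 1.0 (fully open).
Only numpy, scipy, OpenCV 4.12 (cv2) and the standard library are available. Lean on these libraries where they do the work, as an engineer would, in place of code of your own. Each camera call takes 0.05 s, during which the arm holds its last target. There are 200 camera calls.

### The job

On the stainless steel plate rack, take the plate stop with the round knob, lift it out of its pocket and move it along its own rail to the last pocket at the end nearest the blue enamel bowls, so the rack takes a longer row of plates. Lower it right into that pocket before letting go, so that it stands upright on the pocket floor. Leave the stop with the flat bar grip and the bowls where they are.

Things in the scene. Friction and masses are not known exactly. Their poses are not given: they have to be found in the camera images.
- rack: Fixed steel plate rack 172 x 320 mm, z up; origin: centre of underside, on the counter. x points away from the robot, yaw within 0.3 rad. Two rails along y at x = -60, +60 mm: open channels 44 mm wide, walls 4 mm, each with five 44 x 44 mm pockets at y = -128, -64, 0, 64, 128 mm. Heights: pocket floor 12, ridges between pockets (20 thick) 34, rail and end walls 44, wire hoops between rails 53 mm.
- round_stop_knob (a point): Knob centre of the stop to move: loose, 0.1 to 0.25 kg, 100 mm high, free to stand at any yaw. Upright beech cylinder knob 34 mm across, 28 mm high, on a 12 mm stem and a round steel foot 28 mm across, 28 mm high. Point on its axis, 86 mm above its underside (98 mm above the counter when seated); z up. Starts in the middle pocket (y = 0) of either rail.
- bar_stop_knob (a point): Grip centre of the other stop, which stays put: same foot, stem, height and wood, but a flat bar grip 56 mm long (along the rack's y), 14 mm thick, 28 mm high. Point 86 mm above its underside. It stands in the middle pocket of the rail that the round-knobbed stop is not on.
- bowls_mid (a point): Centre of two nested blue enamel bowls on the counter, 150 mm across, 77 mm high overall; point on the axis, 38 mm above the counter. They stand beyond one end of the rack, on its +y or its -y side; a stack of metal plates stands beyond the other end.
Things that resemble listed ones, but are neither listed nor needed, are in the scene too. What is shaped like the part that bears round_stop_knob but yellow is not meant.

How it is judged (in metres and radians):
On the way:
1. the round-knobbed stop is held and lifted clear of its pocket, its foot above the ridges (z of round_stop_knob in the frame of rack above 0.122 m and contact force between the fingers and round_stop above 0.3 N), for 0.1 s.
At the end, for the whole second after the job is handed in: The round-knobbed stop stands at rest in the end pocket nearest the bowls on its own rail (the rail without the bar stop): its knob within 16 mm of the pocket's centre along and across the rail, its foot within 6 mm of the pocket floor, and within 10 degrees of upright (((x of bar_stop_knob in the frame of rack below 0 m and y of bowls_mid in the frame of rack above 0 m and x of round_stop_knob in the frame of rack between 0.044 and 0.076 m and y of round_stop_knob in the frame of rack between 0.112 and 0.144 m) or (x of bar_stop_knob in the frame of rack below 0 m and y of bowls_mid in the frame of rack below 0 m and x of round_stop_knob in the frame of rack between 0.044 and 0.076 m and y of round_stop_knob in the frame of rack between -0.144 and -0.112 m) or (x of bar_stop_knob in the frame of rack above 0 m and y of bowls_mid in the frame of rack above 0 m and x of round_stop_knob in the frame of rack between -0.076 and -0.044 m and y of round_stop_knob in the frame of rack between 0.112 and 0.144 m) or (x of bar_stop_knob in the frame of rack above 0 m and y of bowls_mid in the frame of rack below 0 m and x of round_stop_knob in the frame of rack between -0.076 and -0.044 m and y of round_stop_knob in the frame of rack between -0.144 and -0.112 m)) and z of round_stop_knob in the frame of rack between 0.09 and 0.104 m and angle between round_stop_knob's own z axis and vertical below 0.175 rad and linear speed of round_stop below 0.02 m/s); the robot touches nothing.
It fails at once if the round-knobbed stop is let go while its foot is clear above the rail walls (40 mm or more above the pocket floor) (z of round_stop_knob in the frame of rack above 0.138 m and contact force between the fingers and round_stop below 0.01 N).
It fails at once if the bar stop is moved more than 20 mm (distance of bar_stop_knob from where it was at the start of the episode above 0.02 m).
It fails at once if the bowls are moved more than 30 mm (distance of bowls_mid from where it was at the start of the episode above 0.03 m).
It also fails if it takes over 32 s, if anything falls off the work surface, if the arm or the gripper's body presses on something with over 40 N, if the wrist force passes 120 N, or if a joint passes its speed limit or range.

## Working session

There is one attempt and no reset: what is moved stays moved. The work goes in short steps, Python scripts to look and compute and a tool call to move; the robot and the scene stay as the last step left them, time stands still between calls to the robot, and variables do not carry over. Pictures are saved under pics/ and viewed, about 8 in all and at most 12, crops included, and the job is handed in when it is done.

Besides the shell and the picture viewer there is one more tool, called after "Call:" by a JSON object that holds its "name" and its "arguments". servo_tool: Moves the arm, as the interface text tells. Its arguments: {"type":"object","properties":{"rows":{"type":"array","items":{"type":"array"}},"force":{"type":"number"}},"required":["rows"]}

```bash
mkdir -p pics
cat > h.py <<'E'
from rig import *
import numpy as np, cv2
def w(cam,p):
    T=np.linalg.inv(get_calibration(cam)["world_to_cam"]); return (T@np.r_[p,1])[:3]
def proj(cam,P):
    c=get_calibration(cam); q=(np.array(c["world_to_cam"])@np.r_[P,1])[:3]; q=np.array(c["intrinsics"])@q; return q[:2]/q[2]
E
python3 - <<'E'
from h import *
a=grab_frame("top"); b=grab_frame("side")
cv2.imwrite("pics/a.png",a); cv2.imwrite("pics/b.png",b)
for c in("top","side"):
  for t in("rack","round_stop_knob","bar_stop_knob","bowls_mid"):
    for d in boxes_of(c,t)[:4]:
      P=w(c,d["centre"]); print(c,t,round(d["conf"],2),P.round(),proj(c,P).round())
s=sense();print(s["clock"],s["eef_pos"],s["tcp_rot"])
E
```

```text
top rack 0.58 [577. -51.  32.] [274. 187.]
top rack 0.48 [630. 429.  54.] [ 99. 165.]
top round_stop_knob 0.74 [521. -51. 112.] [275. 203.]
top bar_stop_knob 0.69 [640. -51. 110.] [275. 158.]
top bowls_mid 0.68 [628. 430.  50.] [ 99. 166.]
side rack 0.92 [548. -19.  33.] [259. 201.]
side round_stop_knob 0.72 [527. -49.  96.] [271. 184.]
side round_stop_knob 0.52 [428. -90.  77.] [305. 198.]
side bar_stop_knob 0.58 [639. -50.  91.] [246. 169.]
side bowls_mid 0.86 [646. 417.  49.] [111. 253.]
0.5 [ 200.62755428 -591.90517539  192.56126638] [-3.14155487e+00 -3.26947206e-05  3.26775768e-01]
```

View pics/a.png

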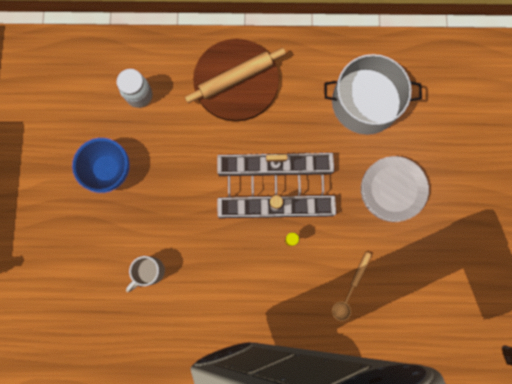

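View pics/b.png

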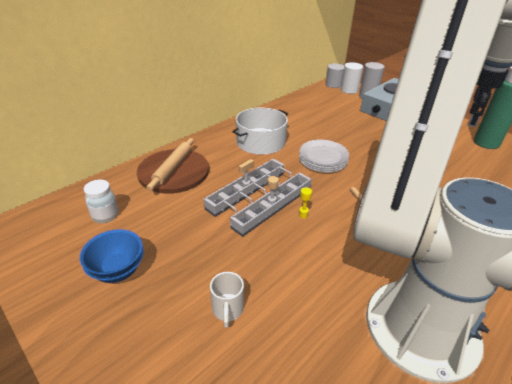

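Bowls stand at the +y end at about (100,165) in the top view. The round knob is on the near rail at (276,202), the bar stop on the far rail at (277,158), and the yellow look-alike at (292,239). Next I fit the rack pose from the top mask.

```bash
cat >> h.py <<'E'
from scipy.optimize import minimize
def fitrack(cam,m,p0,sc=4):
    c=get_calibration(cam);W=np.array(c["world_to_cam"]);K=np.array(c["intrinsics"])
    M=cv2.resize(m.astype(np.float32),None,fx=sc,fy=sc)
    def render(p):
        im=np.zeros(M.shape,np.uint8);C,S=np.cos(p[2]),np.sin(p[2])
        for rx in(-60,60):
            X=np.array([[rx+i*26,j*160,k] for i in(-1,1) for j in(-1,1) for k in(0,44)],float)
            P=np.c_[p[0]+C*X[:,0]-S*X[:,1],p[1]+S*X[:,0]+C*X[:,1],X[:,2],np.ones(8)]
            q=(W@P.T)[:3];q=K@q;q=(q[:2]/q[2]).T*sc
            cv2.fillConvexPoly(im,cv2.convexHull((q*16).round().astype(np.int32)),1,shift=4)
        return im
    f=lambda p:np.abs(render(p*[1,1,.01])-M).sum()/sc**2
    p0=np.array(p0)*[1,1,100]
    r=minimize(f,p0,method="Nelder-Mead",options=dict(initial_simplex=p0+np.array([[-8,-8,-6],[10,-4,3],[-5,9,4],[6,6,-5.]])))
    return r.x*[1,1,.01],r.fun,render(r.x*[1,1,.01])
E
python3 - <<'E'
from h import *
for c in("top","side"):
    im=grab_frame(c); m=trace(c,"rack")[0]["mask"]
    p,f,r=fitrack(c,m,[580,-51,0]); print(c,p,f,m.sum())
    if c=="top":
        v=cv2.resize(im,None,fx=4,fy=4)
        k,_=cv2.findContours(r,0,2);cv2.drawContours(v,k,-1,(0,0,255),1)
        k,_=cv2.findContours(cv2.resize(m.astype(np.uint8),None,fx=4,fy=4),0,2);cv2.drawContours(v,k,-1,(0,255,0),1)
        cv2.imwrite("pics/c.png",v[540:1000,800:1420])
E
```

```text
top [ 5.82880679e+02 -5.42442087e+01  2.54258585e-02] 750.427734375 4772
side [ 5.82820446e+02 -5.60051107e+01  2.67975394e-02] 505.765625 3474
```

View pics/c.png

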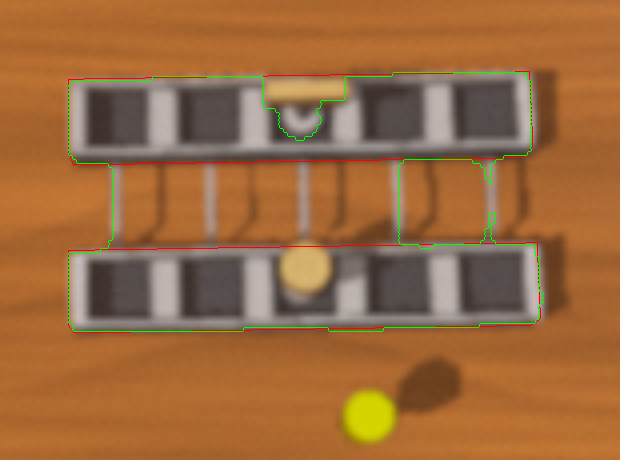

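Call:
{"name": "servo_tool", "arguments": {"rows": [[85,[0,0,0],[0,0,9.4]],[85,[0,0,0],[0,0,9.3]],[85,[30,-50,0],[0,0,0]],[85,[30,-50,0],[0,0,0]],[85,[30,-50,0],[0,0,0]],[85,[30,-50,0],[0,0,0]],[85,[30,-50,0],[0,0,0]],[85,[30,-50,0],[0,0,0]]]}}

```text
clock: 1.7
eef_pos: [381.3, -290.3, 192.9]
tcp_rot: [3.141, -0.001, 0.0]
contact_force: [-0.2, 0.1, 0.2]
opening: 0.995
```

The red fit follows the rack outline: rack at about (583,-55), yaw 0.026. Now I move over the knob and look with the wrist camera.

Call:
{"name": "servo_tool", "arguments": {"rows": [[85,[28,-48,0],[0,0,0]],[85,[28,-48,0],[0,0,0]],[85,[28,-48,0],[0,0,0]],[85,[28,-48,0],[0,0,0]],[85,[28,-44,0],[0,0,0]],[85,[0,0,0],[0,0,0]],[85,[0,0,0],[0,0,0]]]}}

```text
clock: 2.58
eef_pos: [520.0, -55.8, 192.4]
tcp_rot: [3.141, 0.001, 0.001]
contact_force: [-0.4, -0.6, 0.5]
opening: 0.998
```

Run:
```python
from h import *
s=sense();print(s["clock"],s["eef_pos"])
im=grab_frame("wrist");cv2.imwrite("pics/d.png",im)
for t in("round_stop_knob","bar_stop_knob"):
    for d in boxes_of("wrist",t)[:3]:
      P=w("wrist",d["centre"]); print(t,round(d["conf"],2),P.round(1),proj("wrist",P).round())
print(proj("wrist",[523,-57,112]),proj("wrist",[519.6,71.4,44]))
for c in("top","side"):
    grab_frame(c)
    for d in boxes_of(c,"round_stop_knob")[:2]: print(c,d["conf"],w(c,d["centre"]).round(1))
```

```text
2.575 [520.02412487 -55.82793552 192.4166767 ]
round_stop_knob 0.95 [438.6 -96.4  96.1] [294. 252.]
round_stop_knob 0.76 [530.9 -53.6 112.3] [253. 170.]
bar_stop_knob 0.7 [637.6 -58.6 111.5] [258.  42.]
[256.34683323 178.45257607] [144.76110831 166.56752594]
top 0.65 [433.7 -95.3 102.2]
top 0.52 [512.5 -47.1 103.5]
side 0.55 [429.3 -88.6  78.1]
side 0.54 [525.  -48.2  94.4]
```

View pics/d.png

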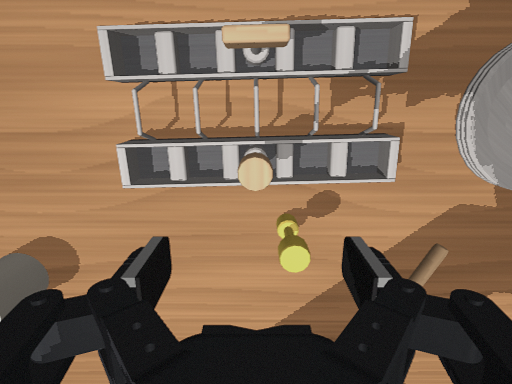

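Run:
```python
from h import *
grab_frame("wrist");m=trace("wrist","rack")[0]["mask"]
p,f,r=fitrack("wrist",m,[582,-55,.026]);print(p,f,m.sum())
for j in(-160,160):
  for x in (-86,86): print(j,x,proj("wrist",[583+x-.026*j,-55+.026*x+j,44]).round())
for d in trace("wrist","round_stop_knob")[:2]:
  ys,xs=np.where(d["mask"]);print(d["conf"],xs.min(),xs.max(),ys.min(),ys.max())
```

```text
[ 5.83237881e+02 -5.63335932e+01  2.73249621e-02] 5343.62109375 30062
-160 -86 [394. 182.]
-160 86 [412.  17.]
160 -86 [121. 189.]
160 86 [94. 26.]
0.69 238 271 144 190
```

Call:
{"name": "servo_tool", "arguments": {"rows": [[85,[4,-1,30],[0,0,0]],[85,[4,0,30],[0,0,0]],[85,[0,0,30],[0,0,0]],[85,[0,0,22],[0,0,0]],[85,[0,0,0],[0,0,0]],[85,[0,0,0],[0,0,0]]], "force": 40}}

```text
clock: 3.82
eef_pos: [529.0, -54.9, 81.4]
tcp_rot: [3.141, -0.001, 0.0]
contact_force: [0.2, -0.1, -0.1]
opening: 0.995
```

Call:
{"name": "servo_tool", "arguments": {"rows": [[20,[0,0,0],[0,0,0]],[20,[0,0,0],[0,0,0]],[20,[0,0,0],[0,0,0]],[20,[0,0,0],[0,0,0]],[20,[0,0,0],[0,0,0]],[20,[0,0,0],[0,0,0]]], "force": 40}}

```text
clock: 4.58
eef_pos: [528.4, -54.8, 80.5]
tcp_rot: [-3.142, 0.0, 0.0]
contact_force: [-0.2, -0.3, -0.5]
opening: 0.233
```

Run:
```python
from h import *
s=sense();print(s["opening"],s["eef_pos"],s["contact_force"])
im=grab_frame("wrist");cv2.imwrite("pics/e.png",im)
```

```text
0.2333583965564264 [528.38487472 -54.78708094  80.54218723] [-0.2409655  -0.32052415 -0.46433252]
```

View pics/e.png

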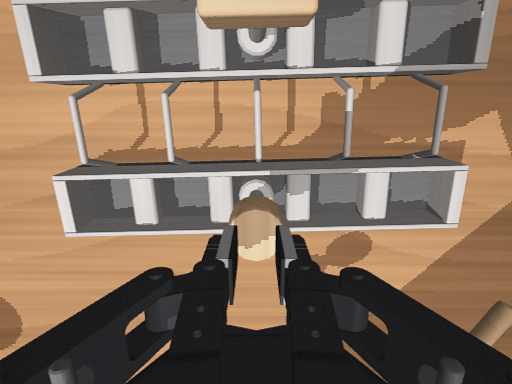

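The opening equals the commanded 20 mm, so the fingers were not stopped by the knob at 34 mm. I check before lifting.

Run:
```python
from h import *
im=grab_frame("side")
for d in boxes_of("side","round_stop_knob")[:3]: print(d["conf"],w("side",d["centre"]).round(1))
print("knob model proj",proj("side",[528,-55,98]),"tcp",proj("side",[528,-55,80]))
cv2.imwrite("pics/f.png",cv2.resize(im[110:250,190:350],None,fx=4,fy=4,interpolation=2))
for P in([528,-55,80],[528,-55,112],[528,-55,98],[540,-55,112]): print(P,proj("wrist",P).round())
```

```text
0.73 [427.7 -86.6  80.4]
0.48 [524.  -46.5  93.8]
knob model proj [272.29696128 182.20715037] tcp [272.0239705  186.93174405]
[528, -55, 80] [256. 214.]
[528, -55, 112] [256. 235.]
[528, -55, 98] [256. 225.]
[540, -55, 112] [256. 215.]
```

View pics/f.png

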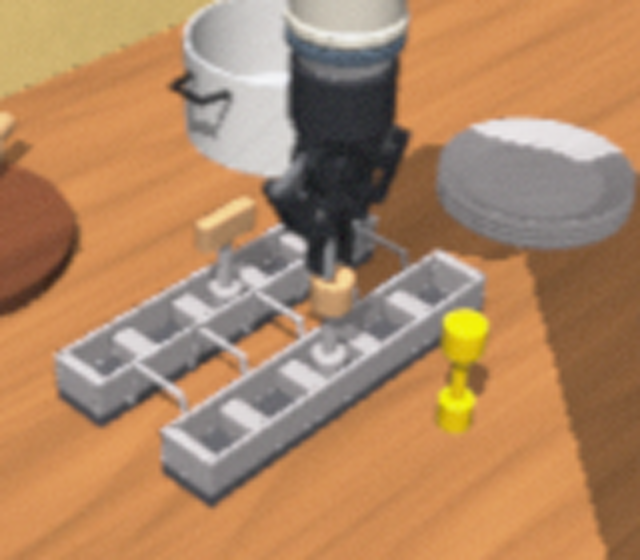

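Run:
```python
from h import *
s=sense();x,y,z=s["eef_pos"]
for dz in(0,10,20,30,40,50):
  print(dz,[proj("wrist",[x,y+g,z+dz]).round(0).tolist() for g in(10,-10,42.5,-42.5)], [proj("side",[x,y+g,z+dz]).round(1).tolist() for g in(10,-10)])
print(s["qpos"],s["opening"])
im=grab_frame("wrist")
cv2.imwrite("pics/g.png",cv2.resize(im[170:310,180:340],None,fx=4,fy=4,interpolation=2))
```

```text
0 [[241.0, 214.0], [271.0, 214.0], [192.0, 214.0], [320.0, 214.0]] [[269.6, 188.1], [274.1, 185.4]]
10 [[240.0, 220.0], [272.0, 220.0], [189.0, 220.0], [324.0, 220.0]] [[269.8, 185.5], [274.3, 182.8]]
20 [[239.0, 226.0], [273.0, 226.0], [185.0, 226.0], [327.0, 226.0]] [[269.9, 182.9], [274.5, 180.1]]
30 [[238.0, 233.0], [274.0, 233.0], [181.0, 233.0], [331.0, 233.0]] [[270.0, 180.2], [274.6, 177.5]]
40 [[237.0, 241.0], [275.0, 241.0], [176.0, 241.0], [336.0, 241.0]] [[270.2, 177.5], [274.8, 174.8]]
50 [[236.0, 251.0], [276.0, 251.0], [171.0, 251.0], [341.0, 251.0]] [[270.3, 174.7], [275.0, 172.0]]
[-1.06144798e-01  3.48338302e-01  1.93083799e+00 -2.20099160e-05
  8.62484426e-01  1.46423098e+00] 0.2299976936359132
```

View pics/g.png

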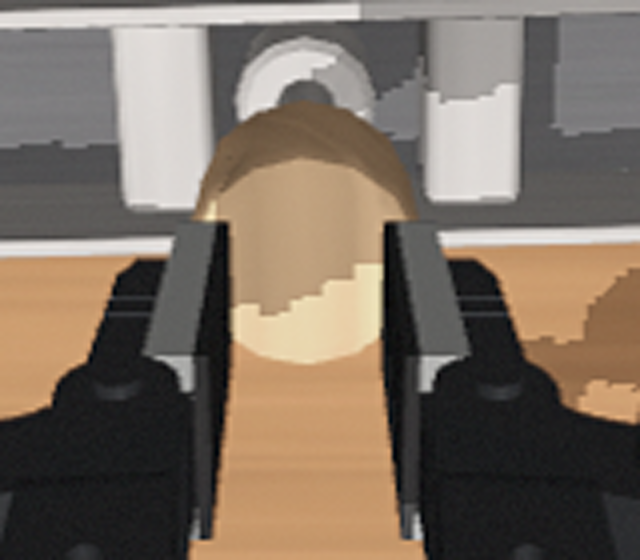

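Both cameras agree: the fingertips are about 40 mm higher than the reported TCP, just above the knob's top (pad tips at about (237,226) and (276,226) in the wrist view). So the fingers shut over the knob without touching it. I reopen, go 20 mm lower, which is safe either way, and test with the fingers.

Call:
{"name": "servo_tool", "arguments": {"rows": [[85,[0,0,0],[0,0,0]],[85,[0,0,0],[0,0,0]],[85,[0,0,0],[0,0,0]],[85,[0,0,0],[0,0,0]],[85,[0,0,0],[0,0,0]],[85,[0,0,10],[0,0,0]],[85,[0,0,10],[0,0,0]],[85,[0,0,0],[0,0,0]]]}}

```text
clock: 5.78
eef_pos: [527.4, -54.7, 59.3]
tcp_rot: [-3.141, 0.002, 0.0]
contact_force: [-0.2, 0.4, 0.8]
opening: 0.996
```

Call:
{"name": "servo_tool", "arguments": {"rows": [[20,[0,0,0],[0,0,0]],[20,[0,0,0],[0,0,0]],[20,[0,0,0],[0,0,0]],[20,[0,0,0],[0,0,0]],[20,[0,0,0],[0,0,0]],[20,[0,0,0],[0,0,0]]], "force": 20}}

```text
clock: 6.52
eef_pos: [528.8, -54.8, 60.9]
tcp_rot: [3.142, -0.001, 0.0]
contact_force: [0.5, -0.0, 5.6]
opening: 0.385
```

It stopped at 33 mm on the knob's top edge, which confirms the offset. I go lower for a full-height grip.

Call:
{"name": "servo_tool", "arguments": {"rows": [[60,[0,0,0],[0,0,0]],[60,[0,0,0],[0,0,0]],[60,[0,0,0],[0,0,0]],[60,[0,0,8],[0,0,0]],[60,[0,0,8],[0,0,0]],[60,[0,0,0],[0,0,0]]]}}

```text
clock: 7.28
eef_pos: [527.6, -54.7, 43.6]
tcp_rot: [-3.141, 0.002, 0.0]
contact_force: [-0.3, 0.0, 0.3]
opening: 0.7
```

Call:
{"name": "servo_tool", "arguments": {"rows": [[15,[0,0,0],[0,0,0]],[15,[0,0,0],[0,0,0]],[15,[0,0,0],[0,0,0]],[15,[0,0,0],[0,0,0]],[15,[0,0,0],[0,0,0]]], "force": 50}}

```text
clock: 7.9
eef_pos: [528.7, -54.8, 44.8]
tcp_rot: [3.142, -0.001, 0.0]
contact_force: [1.1, -0.2, 4.9]
opening: 0.383
```

Run:
```python
from h import *
s=sense();print(s["opening"],s["eef_pos"],s["contact_force"])
im=grab_frame("wrist")
cv2.imwrite("pics/i.png",cv2.resize(im[130:310,130:380],None,fx=3,fy=3,interpolation=2))
```

```text
0.38335212503049776 [528.70537253 -54.78283551  44.83848699] [ 1.06823763 -0.17203655  4.9039324 ]
```

View pics/i.png

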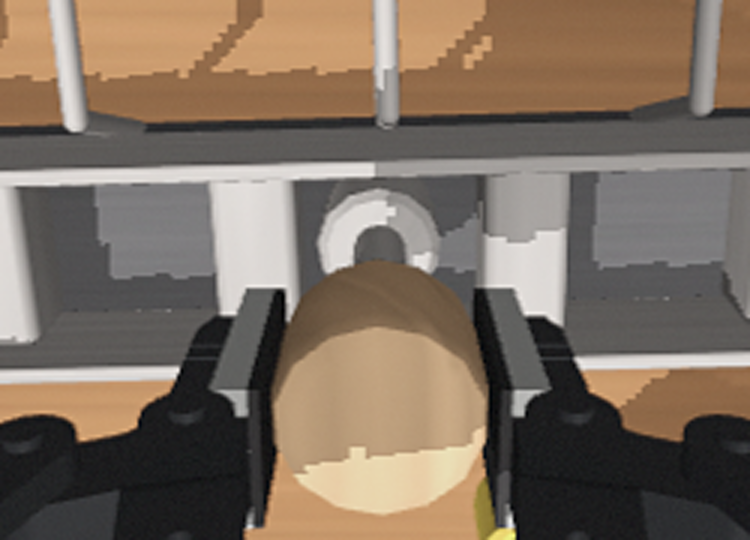

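The knob sits between the pads (wrist crop about (275..485,400)), and the opening is 33 mm. I lift 35 mm and carry it along the rail.

Call:
{"name": "servo_tool", "arguments": {"rows": [[15,[0,0,-12],[0,0,0]],[15,[0,0,-12],[0,0,0]],[15,[0,0,-11],[0,0,0]],[15,[0,0,0],[0,0,0]],[15,[0,0,0],[0,0,0]],[15,[-1,-10,0],[0,0,0]],[15,[-1,-20,0],[0,0,0]],[15,[-1,-20,0],[0,0,0]]]}}

```text
clock: 8.95
eef_pos: [524.9, -3.8, 79.1]
tcp_rot: [-3.141, 0.001, 0.0]
contact_force: [0.7, -0.4, -1.8]
opening: 0.385
```

Call:
{"name": "servo_tool", "arguments": {"rows": [[15,[-2,-25,0],[0,0,0]],[15,[-2,-25,0],[0,0,0]],[15,[-2,-15,0],[0,0,0]],[15,[0,-10,0],[0,0,0]],[15,[0,0,0],[0,0,0]],[15,[0,0,0],[0,0,0]]]}}

```text
clock: 9.7
eef_pos: [519.4, 69.8, 79.5]
tcp_rot: [3.141, 0.0, 0.0]
contact_force: [-0.1, -0.5, -2.6]
opening: 0.38
```

Run:
```python
from h import *
s=sense();print(s["clock"],s["opening"],s["eef_pos"],s["contact_force"])
im=grab_frame("wrist")
for d in boxes_of("wrist","round_stop_knob")[:2]: print(d["conf"],w("wrist",d["centre"]).round(1))
x,y,_=s["eef_pos"]
C=lambda p,z:proj("wrist",[583-60*1-.027*p,-56-1.6+p,z])
print("pocket c",C(128,12).round(),"corners",[proj("wrist",[583-60+i-.027*(128+j),-57.6+128+j,12]).round().tolist() for i in(-22,22) for j in(-22,22)])
print("foot pred top", proj("wrist",[x,y,75]).round(),"knob top",proj("wrist",[x,y,147]).round())
cv2.imwrite("pics/j.png",cv2.resize(im[90:310,130:380],None,fx=2.6,fy=2.6,interpolation=2))
im=grab_frame("side");cv2.imwrite("pics/k.png",cv2.resize(im[110:250,190:350],None,fx=4,fy=4,interpolation=2))
for d in boxes_of("side","round_stop_knob")[:2]: print(d["conf"],w("side",d["centre"]).round(1))
```

```text
9.7 0.3803350575262422 [519.37029889  69.77748071  79.53075655] [-0.08174711 -0.54021364 -2.58590195]
0.7 [439.9 -89.9  77.8]
0.64 [526.2  72.2 146.9]
pocket c [255. 185.] corners [[280.0, 208.0], [231.0, 209.0], [281.0, 160.0], [230.0, 162.0]]
foot pred top [256. 211.] knob top [256. 270.]
0.77 [510.8  78.  101. ]
0.6 [429.3 -90.   78. ]
```

View pics/j.png

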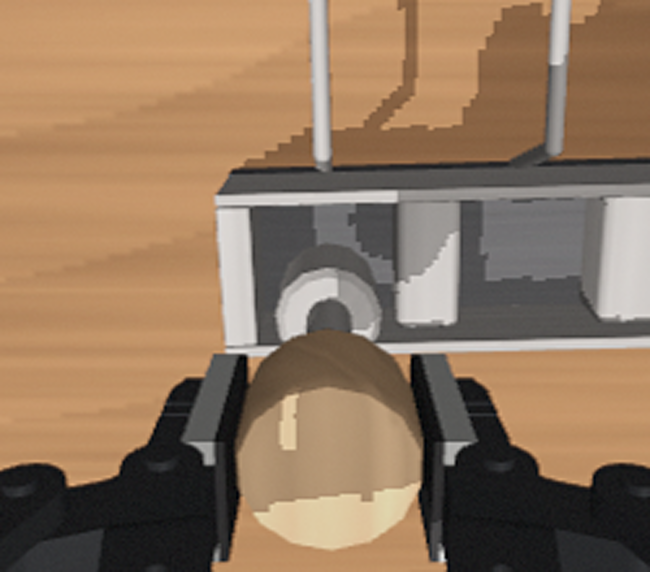

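View pics/k.png

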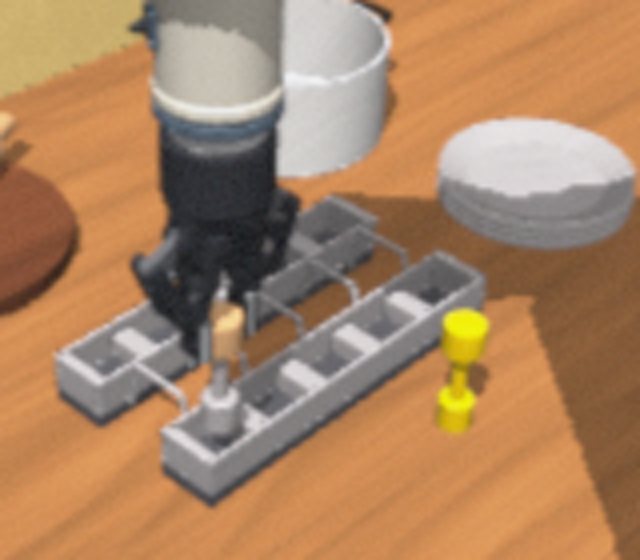

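The foot shows at (256,211), exactly as predicted over the end pocket, and the stop hangs upright. I lower it.

Call:
{"name": "servo_tool", "arguments": {"rows": [[15,[0,0,8],[0,0,0]],[15,[0,0,8],[0,0,0]],[15,[0,0,7],[0,0,0]],[15,[0,0,5],[0,0,0]],[15,[0,0,4],[0,0,0]],[15,[0,0,2],[0,0,0]],[15,[0,0,0],[0,0,0]]]}}

```text
clock: 10.78
eef_pos: [519.4, 70.2, 45.5]
tcp_rot: [3.142, 0.0, 0.0]
contact_force: [-0.0, -0.1, -1.6]
opening: 0.381
```

Call:
{"name": "servo_tool", "arguments": {"rows": [[15,[0,0,1],[0,0,0]],[15,[0,0,1],[0,0,0]],[15,[0,0,0],[0,0,0]]]}}

```text
clock: 11.15
eef_pos: [520.1, 70.3, 44.8]
tcp_rot: [-3.141, -0.001, 0.0]
contact_force: [-3.4, -0.7, 10.8]
opening: 0.38
```

The foot is on the floor (+10.8 N upward). I release and retreat straight up.

Call:
{"name": "servo_tool", "arguments": {"rows": [[45,[0,0,0],[0,0,0]],[60,[0,0,0],[0,0,0]],[60,[0,0,0],[0,0,0]],[60,[0,0,0],[0,0,0]],[60,[0,0,-15],[0,0,0]],[60,[0,0,-35],[0,0,0]],[60,[0,0,-50],[0,0,0]],[60,[0,0,-20],[0,0,0]]]}}

```text
clock: 12.15
eef_pos: [520.9, 70.4, 167.5]
tcp_rot: [-3.141, -0.005, 0.0]
contact_force: [-0.1, -0.5, 0.1]
opening: 0.705
```

Run:
```python
from h import *
s=sense();print(s["clock"],s["opening"],s["eef_pos"],s["contact_force"])
im=grab_frame("wrist")
for t in("round_stop_knob","bar_stop_knob"):
  for d in boxes_of("wrist",t)[:2]: print(t,d["conf"],w("wrist",d["centre"]).round(1))
s2=grab_frame("side")
for t in("round_stop_knob","bar_stop_knob","bowls_mid"):
  for d in boxes_of("side",t)[:2]: print(t,d["conf"],w("side",d["centre"]).round(1))
print("pred knob top",proj("wrist",[519.5,70.4,112]).round(),"foot top",proj("wrist",[519.5,70.4,40]).round())
v=np.hstack([cv2.resize(im[60:300,100:400],(400,320)),cv2.resize(s2[110:250,175:350],(400,320))])
cv2.imwrite("pics/l.png",v)
```

```text
12.15 0.7046598484169391 [520.93848822  70.42105903 167.49817041] [-0.12504873 -0.49341129  0.10884301]
round_stop_knob 0.81 [524.4  70.8 110.8]
round_stop_knob 0.71 [438.8 -88.9  82.9]
round_stop_knob 0.66 [516.5  75.6  95.5]
round_stop_knob 0.61 [428.6 -90.9  80.7]
bar_stop_knob 0.73 [640.5 -48.5  86.4]
bowls_mid 0.81 [645.6 422.   48.9]
pred knob top [256. 190.] foot top [256. 170.]
```

View pics/l.png

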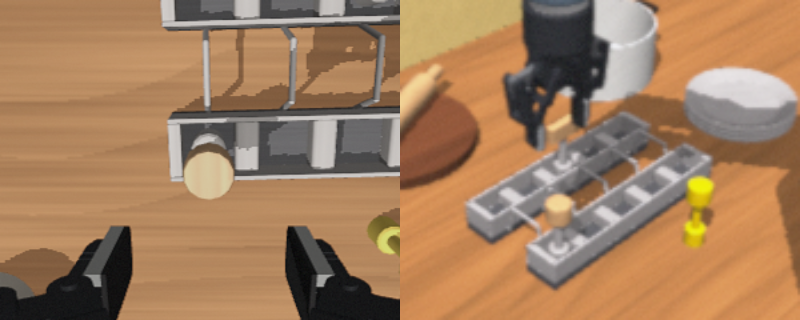

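The stop stands upright in the end pocket of its own rail: its knob is at about (208,173) in the left panel and its foot at (558,245) in the right panel. The gripper is clear of everything, and the bar stop and bowls have not moved.

```bash
python3 -c "
from rig import *
print(sign_off())"
```

```text
the job is handed in; nothing more can be done
None
```

I moved the round-knobbed stop from the middle pocket of the near rail to that rail's end pocket at +y, the end nearest the bowls. I lowered it to the floor before letting go (upward force rose to about 11 N), then handed in at about 12 s of the 32 s.

**Last checks:**
- **Wrist camera:** it put the knob at about (524, 71) mm, against a pocket centre of about (520, 70) mm.
- **Side camera:** it put the knob at about (517, 76) mm. The two cameras differ by 5–8 mm, but both are inside the 16 mm tolerance.
- **Upright and clear:** the stop looked upright in both views. The gripper was clear and reading about 0.5 N.
- **Bar stop and bowls:** the bar stop stayed within 5 mm and the bowls within about 5 mm of where they were first measured, which is about the networks' accuracy.

**What went wrong on the way:** the first grasp closed on air above the knob. Both cameras showed the fingertips about 40 mm higher than the reported TCP. I lowered the arm by that amount in two steps and then gripped the knob at 33 mm opening. I found no cause for this offset.

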